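# Load a label roll into the desk dispenser on its axle

### The arm

A 6-joint arm with a two-finger parallel gripper is mounted at the origin on a cart in front of the work surface, level with it; the furniture and walls round the work are solid. World frame = base frame: x ahead of the robot, y to its left, z up, the work surface at z = 0. Lengths are in mm, angles in rad, forces in N, time in s.
With the tool pointing down it reaches from about 275 to 750 mm from the base axis. Payload 10.2 kg.
Tool frame: the origin (TCP) lies where the fingers leave the gripper's body, on its centre line; the fingertips stand 73 mm ahead of it and the grasp point (between the pads) lies 54 mm ahead of it (ctrl.tip_extent is the z of the fingertips in the tool frame, in mm); z points along the fingers, y is the line along which they close (so a half turn about z gives the same grasp; the last joint's range is limited). The gripper opens to 85 mm and grips with 20 to 120 N. Pads are 22 mm wide; open, the fingers measure 114 mm over their backs; the gripper's body (76 mm by 85 mm) begins 54 mm behind the grasp point. The pads swing forward as they close: fully open they stand 13 mm farther back than shut.
Start: joints at [-1.466, 0.313, 1.498, -0, 1.331, -0.223], TCP at [169.017, -497.056, 303.894] pointing down, gripper open.
Joint ranges: [-2.94, 2.94], [-0.97, 2.17], [0.19, 2.56], [-1.23, 4.37], [0.02, 3.11], [-2.88, 2.88]. Speed limits (rad/s): [2.39, 2.39, 3.01, 3.14, 3.14, 3.14].

### API

Orientations are given as a unit quaternion [w, x, y, z].
In Python, from rig import readout, cams, order, ctrl gives the robot as it stands.
- The arm moves only by the shell command python3 -m handwheel 'ROWS' [OPENING] [FORCE]. ROWS is a JSON list of rows, 1 to 8 of them, each of 6 numbers: dx, dy, dz in mm, then a rotation vector rx, ry, rz in rad; each row is the pose to reach, as a shift and turn from the pose commanded when the command began, along the tool's axes at that moment; what a row does not reach only later rows make up. A row lasts 1/10 s, in which the tool goes at most 50 mm and 0.15 rad, less where a joint would pass 70% of its speed; a pose out of reach is approached as far as the arm can. OPENING is the opening from 0.0 (shut) to 1.0 (fully open), set as the command begins (- or left out keeps the last). The fingers move at their own pace and stop on an object; FORCE is the grip in N (left out, the last holds). Time passes only in rows, so rows that do not move let the fingers close. It prints the time, the measured TCP pose, the force, the opening and the grip force at its end.
- readout.sense(): the state, without advancing time (a new reading comes with each control period).
- cams.capture(name): name is "scene" or "top" or "wrist"; returns (picture, depth): 400x640x3 uint8, red, green, blue; 400x640 float32, mm along the optical axis (not along the pixel's ray), 0 where there is no reading.
- cams.calibration(name): a dict with "fx", "fy", "cx", "cy" (pixels), "position" and "attitude" of the camera in the world. Camera axes: x right, y down, z forward; pixel columns grow to the right and rows downward; lengths in mm; the calibration is good to about 2 mm. A picture is of the moment at which its call begins: read the wrist's pose just before it. calibration takes no time and is no camera call; for the wrist camera it gives the pose at the moment of the call.
- order.finish_job(): hands the job in; it is judged then, once.
Trained networks look in the newest picture that a camera, given by its name, has taken for a name from the list of things; names that differ only in an ending like _2 or _b are one class to them, and where a whole thing is asked for, a point or a joint stands for the part that bears it (a point fixed in the world has none). Each returns a list of dicts, best first, with "p" (0 to 1); they miss things now and then, are a little off and sometimes report something else, mostly with a low value. They report only what shows in the picture. A call takes as long as a camera call. They do not tell look-alikes from the thing itself.
- cams.trace(target, camera): "pixels" (400x640 bool, what is visible of it) and "bbox" ([left, top, right, bottom] in pixels, round what is visible of it).
- cams.spot_point(target, camera): "uv" ([column, row] in pixels: a listed point, or the origin of a listed thing).
The state is a dict: "time_s": time; "joints": joint angles; "dq": joint speeds; "tau": joint torques, N m; "eef_pos": TCP position; "ee_rot": TCP orientation; "force": force on the tool from outside, world axes, zero at the start; "wrist_torque": the same for the moment, N m; "grip_width": opening from 0.0 (shut) to 1.0 (fully open); "grip_force": force on a finger pad.
Only numpy, scipy, OpenCV 4.12 (cv2) and the standard library are available. Lean on these libraries where they do the work, as an engineer would, in place of code of your own. Each camera call takes 0.05 s, during which the arm holds its last target. There are 200 camera calls.

### The job

Load the label roll into the dispenser: take the loose axle by its orange handle, thread its rod through the bore of the roll on the wire cradle from the open end, and keep pushing along the rails until the collar presses the roll firmly, with about 10 N (never more than 15 N), against the sprung end stop. Then, without touching the roll with the fingers, lift it out on the axle with its rod kept level, carry it to the dispenser, lower the axle gently into the two open slots (neck in the orange cheek, roll between the cheeks) and only then let go. Leave the mouse, earphone case, marker and white bottle where they are.

Things in the scene. Friction and masses are not known exactly. Their poses are not given: they have to be found in the camera images.
- axle: Loose axle, 142 mm long, 60 g. Origin on its centre line at the collar's front face; x along the rod to its rounded nose, z up. Along x: orange handle -72 to -28 (18 mm wide in y, 24 high in z, flat sides), steel neck to -6 (11 mm diameter), orange collar to 0 (24 mm diameter), steel rod to 70 (11 mm diameter, nose rounded from 63). It starts lying on the desk, origin 12 mm above it.
- axle_grip (a point): Middle of the axle's handle, on the centre line, at axle x = -50 mm: a good place to grip from above. Neither it nor anything round it is in the way of the fingers when the axle lies on the desk.
- roll: White paper label roll, 64 mm diameter, 40 mm wide, 80 to 145 g (not reported), with a through bore of 14 mm diameter. Origin at its centre, x along the bore, at the start parallel to the cradle's x. It stands on its rim on the cradle's two rails, bore level and 45 mm above the desk, and slides along the rails when pushed. Home against the collar its centre is at axle x = 20 mm.
- cradle: Fixed wire cradle: black base 60 mm wide, 6 thick, from x = -45 to 130 mm; two steel rails along x at y = +-18 mm, tops 18 mm above the desk. Origin on the desk under the roll (roll starts within 5 mm of it along x). x points from the open end, where the rod enters, to the grey end stop.
- cradle_axis (a point): Point on the line of the bore, 45 mm up at cradle x = 50 mm, near the end stop. The stop's pad starts 13 to 67 mm beyond the roll's far face; where is not reported: feel for it. The pad is a black U, open upward, with a 34 mm wide gap for the rod, prongs to 57 mm and grey posts behind to 63 mm above the desk. It is sprung: it gives 0.33 mm per newton, at most 10 mm.
- dispenser: Fixed label dispenser: grey base 92x100 mm, 8 thick, with two cheeks 6 mm thick across x, each with an upward-open slot at y = 0, 14 mm wide, floor 44.5 mm above the desk, mouth flared up to 75 mm. Origin on the desk. The seated axle's x points along the dispenser's x, its origin at x = 0 (about 5 mm play), y = 0, z = 50 mm. A tear bar stands at y = 50 mm, 26 mm high.
- orange_slot (a point): Centre of the seated neck in the slot of the orange cheek (dispenser x = -17 to -11 mm), 50 mm above the desk. This cheek takes the neck between handle and collar; the handle stays outside it.
- grey_slot (a point): Centre of the seated rod in the slot of the grey cheek (dispenser x = 48 to 54 mm), 50 mm above the desk. This cheek takes the bare rod beyond the roll.
- computer_mouse: Bystander: dark computer mouse, 113x63x37 mm. Leave it alone.
- earphone_case: Bystander: black earphone case, 47x58x24 mm. Leave it alone.
- marker_pen: Bystander: grey and black marker pen, 15x125x16 mm, lying. Leave it alone.
- spray_bottle: Bystander: white bottle standing upright, 67 mm diameter, 219 mm tall. Leave it alone.
Things that resemble listed ones, but are neither listed nor needed, are in the scene too. There is more than one size of the dispenser; the one meant has the size given above. There is more than one size of the axle; the one meant has the size given above.

How it is judged:
By the outcome, as a careful person would: the job done as asked, in the order asked, and still so for the second after the job is handed in, with the robot touching nothing.
It also fails if it takes over 72 s, if anything falls off the work surface, if the arm or the gripper's body presses on something with over 40 N, if the wrist force passes 120 N, or if a joint passes its speed limit or range.

## Working session

There is one attempt and no reset: what is moved stays moved. The work goes in short steps, Python scripts to look and compute and a shell command to move; the robot and the scene stay as the last step left them, time stands still between calls to the robot, and variables do not carry over. Pictures are saved under pics/ and viewed, at most 10 in all, crops included, and the job is handed in when it is done.

```bash
ls; mkdir -p pics; cat > h.py <<'E'
import numpy as np, cv2
from scipy.spatial.transform import Rotation as R
from rig import readout, cams, order, ctrl
def rot(q): return R.from_quat([q[1],q[2],q[3],q[0]])
def cal(n):
    c=cams.calibration(n); a=np.array(c["attitude"],float)
    M=rot(a).as_matrix() if a.size==4 else a.reshape(3,3)
    return c,M,np.array(c["position"],float)
def cloud(n,depth,c=None):
    c,M,p=c or cal(n)
    v,u=np.mgrid[0:400,0:640]
    P=np.stack([(u-c["cx"])/c["fx"]*depth,(v-c["cy"])/c["fy"]*depth,depth],-1)
    return P@M.T+p
def proj(n,X,c=None):
    c,M,p=c or cal(n); q=(np.atleast_2d(X)-p)@M
    return np.stack([q[:,0]/q[:,2]*c["fx"]+c["cx"],q[:,1]/q[:,2]*c["fy"]+c["cy"]],-1)
E
python3 - <<'E'
from h import *
print(readout.sense()); print(ctrl.tip_extent)
ims=[]
for n in ["scene","top"]:
    im,d=cams.capture(n); np.savez(f"{n}0.npz",im=im,d=d)
    print(n,cams.calibration(n))
    cv2.imwrite(f"pics/{n}0.png",im[:,:,::-1])
    C=cloud(n,d)
    for t in ["axle","roll","cradle","dispenser","axle_grip","cradle_axis","orange_slot","grey_slot","spray_bottle","computer_mouse"]:
        if t in("axle","roll","cradle","dispenser","spray_bottle","computer_mouse"):
            for r in cams.trace(t,n)[:4]:
                m=r["pixels"]&(d>0); print(n,t,round(r["p"],2),r["bbox"],np.median(C[m],0).round() if m.any() else None)
        if t not in("spray_bottle","computer_mouse"):
            for r in cams.spot_point(t,n)[:4]: print(n,t,round(r["p"],2),np.round(r["uv"],1))
E
```

```text
pics
{'time_s': 0.0, 'joints': array([-1.46638995e+00,  3.13436038e-01,  1.49843984e+00,  1.75538587e-05,
        1.33097898e+00, -2.23393196e-01]), 'dq': array([ 2.26789459e-04, -4.49192811e-05, -1.19509073e-03,  7.15805113e-04,
       -2.86466311e-04, -1.40340915e-03]), 'tau': array([-1.59959973e-04, -4.12265110e+01, -2.59744656e+01, -1.87407309e-04,
        4.07193991e-03,  1.91304935e-05]), 'eef_pos': array([ 169.00674117, -496.88072473,  303.34111679]), 'ee_rot': array([-6.29479333e-04,  9.86598616e-01,  1.63164866e-01,  4.60336552e-05]), 'force': array([ 0.55935492,  0.0346692 , -0.32788793]), 'wrist_torque': array([ 0.0348644 , -0.00629284, -0.01254554]), 'grip_force': 0.0, 'grip_width': 0.996374678220686}
72.6
scene {'fx': 446.83979608763354, 'fy': 446.83979608763354, 'cx': 321.80271267687993, 'cy': 208.55817337586384, 'position': array([-308.6459759 ,  416.73948179,  493.85568166]), 'attitude': array([ 0.28618721, -0.4418938 ,  0.72003732, -0.45207633])}
scene axle 0.63 [312.7, 227.8, 363.8, 238.0] [470. -15.  14.]
scene axle 0.85 [341.2 230.7]
scene axle 0.67 [343.3 254.2]

[... 1093 characters left out ...]
2.1] [594. 252.   8.]
top cradle 0.65 [243.  200.1]
top dispenser 0.86 [389.5, 144.5, 415.5, 171.8] [ 700. -286.    7.]
top dispenser 0.77 [407.5 151.3]
top dispenser 0.73 [389.5 203.8]
top axle_grip 0.72 [326.9 236.7]
top axle_grip 0.54 [282.  262.4]
top cradle_axis 0.61 [221.3 196.7]
top orange_slot 0.85 [411.4 156.6]
top orange_slot 0.61 [394.  199.8]
top grey_slot 0.77 [396.5 156.1]
top grey_slot 0.74 [375.3 204.2]
top spray_bottle 0.9 [248.3, 105.2, 280.8, 144.0] [751. 121. 193.]
top spray_bottle 0.72 [366.8, 189.1, 400.9, 225.3] [ 549. -230.   10.]
top computer_mouse 0.91 [302.1, 133.2, 331.6, 169.1] [718. -29.  30.]
top computer_mouse 0.18 [226.4, 184.8, 249.2, 207.6] [577. 199.  71.]
```

```bash
python3 - <<'E'
from h import *
z=np.load("top0.npz")
im=z["im"][90:310,180:440,::-1]; cv2.imwrite("pics/topc.png",cv2.resize(im,None,fx=3,fy=2.7,interpolation=cv2.INTER_CUBIC)[:594])
E
```

```text
(no output)
```

View pics/topc.png

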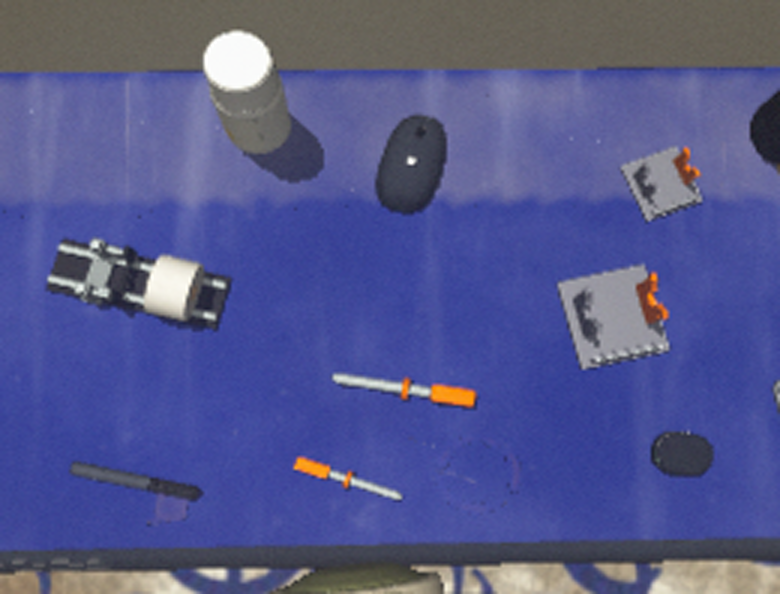

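View pics/scene0.png

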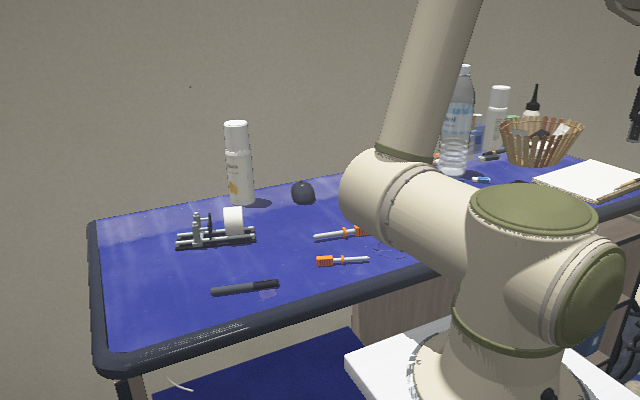

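The top view shows two axles. The long one is at px (315,234), about 142 mm long; the short one is at px (296,262), about 105 mm. The long one fits the description. There are also two dispensers: a large one at px (384,207), about 92x100 mm, and a small one at px (402,155). The large one fits. The cradle is at px (230,195), with its open end on the right and the stop on the left.

```bash
python3 - <<'E'
from h import *
z=np.load("top0.npz"); im,d=z["im"].astype(int),z["d"]; c=cal("top"); C=cloud("top",d,c)
def on_plane(u,v,h):
    k,M,p=c; r=np.stack([(u-k["cx"])/k["fx"],(v-k["cy"])/k["fy"],np.ones_like(u,float)],-1)@M.T
    return p+r*((h-p[2])/r[:,2])[:,None]
print("desk z",np.median(C[215:222,310:350,2]),np.median(C[210:230,260:290,2]))
# axle
sub=np.zeros(d.shape,bool); sub[222:243,285:345]=1
blue=(im[:,:,2]-im[:,:,0]>40)
m=sub&~blue; v,u=np.nonzero(m); X=on_plane(u.astype(float),v,12)[:,:2]
box=cv2.minAreaRect(X.astype(np.float32)); print("axle",box,X.mean(0)); print(cv2.boxPoints(box).round(1))
for n,(a,b,e,f) in dict(disp=(170,225,350,410),small=(135,180,380,420)).items():
    sub=np.zeros(d.shape,bool); sub[a:b,e:f]=1
    m=sub&(C[:,:,2]>3)&(C[:,:,2]<14)&~blue; X=C[m][:,:2]; box=cv2.minAreaRect(X.astype(np.float32)); print(n,box,np.median(C[m][:,2]))
    m=sub&(im[:,:,0]>180)&(im[:,:,2]<90)
    print(" orange",C[m].mean(0) if m.any() else None, C[m][:,2].max())
sub=np.zeros(d.shape,bool); sub[170:215,190:262]=1
m=sub&(C[:,:,2]>3)&~blue; X=C[m]; box=cv2.minAreaRect(X[X[:,2]<25][:,:2].astype(np.float32)); print("cradle",box,cv2.boxPoints(box).round())
m=sub&(C[:,:,2]>65); print("rolltop",C[m].mean(0),m.sum(),C[m][:,2].max())
E
```

```text
desk z 0.4565580187095293 0.8064733998305655
axle ((474.1676940917969, -19.234222412109375), (140.64646911621094, 24.132291793823242), 80.46493530273438) [471.64496726 -27.95122823]
[[450.6 -86.6]
 [474.4 -90.6]
 [497.7  48.1]
 [473.9  52.1]]
disp ((579.6621704101562, -227.82693481445312), (161.623046875, 104.79833221435547), 2.889484405517578) 8.897982019092524
 orange [ 564.42116261 -258.30647896   63.49838077] 77.26184208861673
small ((703.0825805664062, -288.6129150390625), (69.20362854003906, 74.01348876953125), 23.072439193725586) 6.596842222136729
 orange [ 713.46764548 -304.20918815   44.54513441] 56.66941570080394
cradle ((595.4912109375, 242.5316925048828), (175.2977294921875, 70.93647766113281), 74.74383544921875) [[538. 167.]
 [607. 149.]
 [653. 318.]
 [584. 336.]]
rolltop [570.34874401 193.22695599 134.85018177] 278 1212.5403379038792
```

```bash
cat >> h.py <<'E'
def pose():
    s=readout.sense(); return np.array(s["eef_pos"]),rot(s["ee_rot"])
def goto(pos,yaw,p=None,r=None):
    "shift+rotvec in tool axes to TCP pos, tool down, tool x at yaw deg"
    p0,r0=pose(); y=np.radians(yaw)
    T=R.from_matrix(np.array([[np.cos(y),np.sin(y),0],[np.sin(y),-np.cos(y),0],[0,0,-1]]).T.T)
    dv=r0.inv().apply(np.array(pos)-p0); rv=(r0.inv()*T).as_rotvec()
    print("d",dv.round(1),"rv",rv.round(4),"rows",max(np.linalg.norm(dv)/50,np.linalg.norm(rv)/.15).round(1))
E
python3 - <<'E'
from h import *
c,M,p=cal("wrist"); p0,r0=pose(); print(c, r0.inv().apply(p-p0), (r0.inv().as_matrix()@M).round(3))
goto([530,-225,330],76)
E
```

```text
{'fx': 360.3323525555251, 'fy': 360.3323525555251, 'cx': 318.5698912994201, 'cy': 202.19321750652685, 'position': array([ 234.33010532, -474.79104619,  374.70175512]), 'attitude': array([ 0.11037744,  0.80533498, -0.57706749, -0.07902854])} [ 6.89964209e+01 -5.71370743e-02 -7.08014990e+01] [[-0.    -0.963 -0.269]
 [ 1.    -0.001 -0.   ]
 [-0.    -0.269  0.963]]
d [ 429.3 -141.4  -26.1] rv [-0.      0.     -0.9986] rows 9.1
```

```bash
python3 -m handwheel '[[45,-15,-3,0,0,-0.12],[90,-30,-6,0,0,-0.24],[140,-45,-9,0,0,-0.36],[190,-60,-12,0,0,-0.48],[238,-76,-14,0,0,-0.6],[286,-92,-16,0,0,-0.72],[334,-108,-18,0,0,-0.84],[382,-124,-20,0,0,-0.96]]'; python3 - <<'E'
from h import *
goto([545,-200,330],78)
E
```

```text
time_s: 2.3
eef_pos: [486.5, -259.4, 323.9]
ee_rot: [0.0, 0.798, 0.602, 0.0]
force: [0.0, -0.9, 0.2]
grip_width: 1.0
grip_force: 0.0
d [73.2 39.9 -6.1] rv [ 0.0003  0.0002 -0.0686] rows 1.7
```

```bash
python3 -m handwheel '[[40,20,-3,0,0,-0.04],[73,40,-6,0,0,-0.069],[73,40,-6,0,0,-0.069],[73,40,-6,0,0,-0.069]]'; python3 - <<'E'
from h import *
print(pose()[0]); c=cal("wrist"); im,d=cams.capture("wrist"); np.savez("w1.npz",im=im,d=d,p=c[2],M=c[1])
C=cloud("wrist",d,c); cv2.imwrite("pics/w1.png",im[:,:,::-1])
for t in["orange_slot","grey_slot","axle_grip","dispenser","axle"]:
    for r in cams.spot_point(t,"wrist")[:3]:
        u=np.round(r["uv"]).astype(int); print(t,round(r["p"],2),u,C[u[1],u[0]].round(1))
goto([480,-20,300],81)
E
```

```text
time_s: 2.7
eef_pos: [544.0, -201.7, 329.3]
ee_rot: [-0.0, 0.778, 0.628, -0.0]
force: [-1.2, -1.1, -0.3]
grip_width: 0.999
grip_force: 0.0
[ 544.04910119 -201.69248235  329.32811432]
orange_slot 0.6 [493 228] [ 715.9 -303.8   31.8]
grey_slot 0.8 [325 167] [ 552.1 -197.5   45.6]
grey_slot 0.68 [474 196] [ 699.1 -263.3   32.4]
axle_grip 0.65 [322 166] [ 549.4 -196.    44.5]
axle_grip 0.56 [209  54] [464.9 -69.   25.4]
dispenser 0.84 [474 213] [ 707.  -292.6    6.4]
dispenser 0.67 [338 200] [ 557.9 -243.8    8.9]
d [ 165.  -101.    29.7] rv [-0.      0.0001 -0.0584] rows 3.9
```

View pics/w1.png

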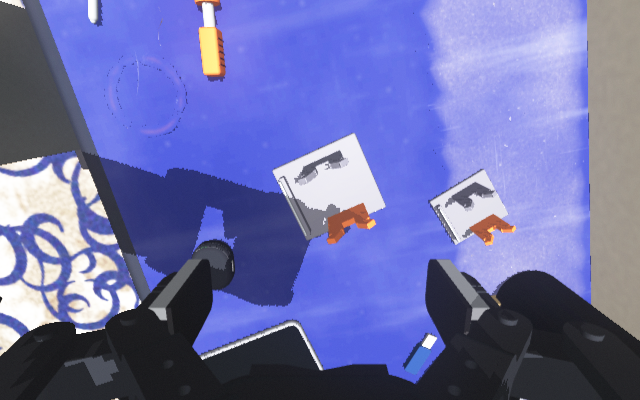

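The wrist view shows the large dispenser at px (330,190): orange cheek nearest the fingers at (348,225), grey cheek at (322,165), tear bar at left (290,205). The small one is at (472,205). The long axle's handle is at (211,52).

```bash
python3 - <<'E'
from h import *
z=np.load("w1.npz"); im,d=z["im"].astype(int),z["d"]
C=cloud("wrist",d,(cams.calibration("wrist"),z["M"],z["p"]))
np.save("C1.npy",C)
near=(abs(C[:,:,0]-555)<75)&(abs(C[:,:,1]+233)<75)
blue=(im[:,:,2]-im[:,:,0]>45)
m=near&~blue&(C[:,:,2]>5.5)&(C[:,:,2]<14)&(im.sum(-1)>60)
n,l,st,_=cv2.connectedComponentsWithStats(m.astype(np.uint8)); 
k=1+np.argmax(st[1:,4]); m=l==k
print("desk",np.median(C[100:110,300:400,2]),"plate z",np.median(C[m][:,2]))
for zt in [m]:
    b=cv2.minAreaRect(C[zt][:,:2].astype(np.float32)); print(b, cv2.boxPoints(b).round(1))
for nm,lo in (("cheeks",50),("hi",66)):
    h=near&(C[:,:,2]>lo)&(C[:,:,2]<85)
    o=h&(im[:,:,0]-im[:,:,2]>60)
    g=h&~o
    for q,s in((o,"orange"),(g,"grey")):
        if q.sum()>3: P=C[q]; b=cv2.minAreaRect(P[:,:2].astype(np.float32)); print(nm,s,q.sum(),P.mean(0).round(1),b,P[:,2].max().round(1))
E
```

```text
desk 0.8339970722328189 plate z 8.864916647660323
((551.257080078125, -228.9609832763672), (99.13319396972656, 91.75841522216797), 12.32398509979248) [[ 493.  -194.7]
 [ 512.6 -284.4]
 [ 609.5 -263.2]
 [ 589.9 -173.6]]
cheeks orange 415 [ 563.7 -257.9   66.8] ((563.712646484375, -258.99407958984375), (49.3737907409668, 5.926206588745117), 12.35871410369873) 78.9
cheeks grey 398 [ 550.7 -200.1   69. ] ((556.9869995117188, -227.88818359375), (49.48811340332031, 71.50952911376953), 12.359495162963867) 78.9
hi orange 238 [ 564.3 -258.3   72.9] ((563.7257080078125, -259.02850341796875), (49.38655090332031, 5.658631801605225), 12.075162887573242) 78.9
hi grey 277 [ 550.9 -200.9   73.2] ((556.9090576171875, -227.83599853515625), (49.492706298828125, 71.15789794921875), 12.245561599731445) 78.9
```

```bash
python3 -m handwheel '[[40,-25,8,0,0,-0.02],[85,-52,16,0,0,-0.04],[130,-80,24,0,0,-0.058],[165,-101,30,0,0,-0.058],[165,-101,30,0,0,-0.058],[165,-101,30,0,0,-0.058]]'; python3 - <<'E'
from h import *
c=cal("wrist"); im,d=cams.capture("wrist"); np.savez("w2.npz",im=im,d=d,p=c[2],M=c[1])
cv2.imwrite("pics/w2.png",im[:,:,::-1])
C=cloud("wrist",d,c); im=im.astype(int)
near=(abs(C[:,:,0]-473)<35)&(abs(C[:,:,1]+18)<85)
blue=(im[:,:,2]-im[:,:,0]>45)
print("desk",np.median(C[150:250,250:280,2]))
m=near&(C[:,:,2]>7)&(C[:,:,2]<40)
n,l,st,_=cv2.connectedComponentsWithStats(m.astype(np.uint8)); m=l==1+np.argmax(st[1:,4])
o=m&(im[:,:,0]-im[:,:,2]>60); P=C[m]; O=C[o]
b=cv2.minAreaRect(P[:,:2].astype(np.float32)); print(b,cv2.boxPoints(b).round(1))
S=C[m&~o][:,:2]; s=S.mean(0); U=np.linalg.svd(S-s,full_matrices=False)[2][0]; U*=np.sign(U[1]); print("steel",s,U,np.degrees(np.arctan2(U[1],U[0])))
t=(O[:,:2]-s)@U; print(np.histogram(t,20)); print(np.histogram((S-s)@U,20))
H=O[t<t.min()+43]; hc=cv2.minAreaRect(H[:,:2].astype(np.float32)); print("handle",hc,H.mean(0))
E
```

```text
time_s: 3.6
eef_pos: [480.1, -19.2, 300.0]
ee_rot: [0.0, 0.76, 0.65, 0.0]
force: [0.4, 0.3, 0.1]
grip_width: 0.997
grip_force: 0.0
desk 0.8824128977137491
((474.06854248046875, -18.64691162109375), (142.22476196289062, 23.123388290405273), 81.20137023925781) [[451.8 -87.2]
 [474.6 -90.7]
 [496.4  49.9]
 [473.5  53.4]]
steel [478.24207135   4.29665101] [0.18301462 0.98311019] 79.45459753286097
(array([ 47,  56,  54,  58,  59,  57,  55,  57,  63,  55,  65,  95,   1,
         0,   0,   0,   0,   0,  66, 104]), array([-92.25019155, -88.67573956, -85.10128757, -81.52683558,
       -77.95238359, -74.37793159, -70.8034796 , -67.22902761,
       -63.65457562, -60.08012363, -56.50567164, -52.93121965,
       -49.35676766, -45.78231567, -42.20786368, -38.63341169,
       -35.0589597 , -31.48450771, -27.91005572, -24.33560372,
       -20.76115173]))
(array([11,  3,  1,  0,  4,  1, 51, 77, 75, 25, 58, 77, 82, 75, 79, 86, 86,
       92, 89, 63]), array([-94.36443524, -87.2542544 , -80.14407356, -73.03389273,
       -65.92371189, -58.81353105, -51.70335022, -44.59316938,
       -37.48298855, -30.37280771, -23.26262687, -16.15244604,
        -9.0422652 ,  -1.93208436,   5.17809647,  12.28827731,
        19.39845814,  26.50863898,  33.61881982,  40.72900065,
        47.83918149]))
handle ((465.538818359375, -65.3165283203125), (42.788177490234375, 17.26521110534668), 80.60100555419922) [465.55175728 -63.6898983   24.16998608]
```

View pics/w2.png

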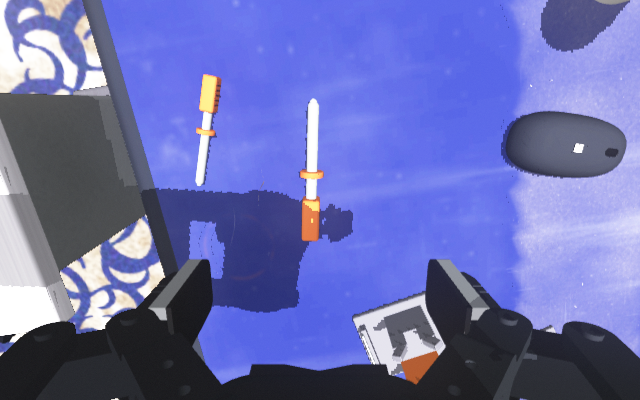

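Confirmed enlarged: the axle at px (312,170) measures 142 mm with an 18 mm wide handle, so it is the one meant. The other, at (206,130), is shorter. Next, the grasp.

```bash
python3 - <<'E'
from h import *
goto([466,-65.7,140],80.3); goto([466,-65.7,75.5],80.3)
E
```

```text
d [-47.3  -7.3 160. ] rv [0.0009 0.0004 0.0128] rows 3.3
d [-47.3  -7.4 224.5] rv [0.0009 0.0004 0.0128] rows 4.6
```

```bash
python3 -m handwheel '[[-15,-2,45,0,0,0.012],[-30,-5,90,0,0,0.012],[-47,-7.3,135,0,0,0.012],[-47.3,-7.3,170,0,0,0.0128],[-47.3,-7.4,195,0,0,0.0128],[-47.3,-7.4,212,0,0,0.0128],[-47.3,-7.4,224,0,0,0.0128],[-47.3,-7.4,224.5,0,0,0.0128]]' && python3 -m handwheel '[[0,0,0,0,0,0],[0,0,0,0,0,0]]' && python3 -m handwheel '[[0,0,0,0,0,0],[0,0,0,0,0,0],[0,0,0,0,0,0],[0,0,0,0,0,0],[0,0,0,0,0,0],[0,0,0,0,0,0],[0,0,0,0,0,0],[0,0,0,0,0,0]]' 0.0 60
```

```text
time_s: 4.45
eef_pos: [465.4, -65.8, 74.1]
ee_rot: [-0.001, 0.765, 0.644, -0.0]
force: [-0.1, 1.0, -0.1]
grip_width: 1.001
grip_force: 0.0
time_s: 4.65
eef_pos: [466.1, -65.3, 76.0]
ee_rot: [0.001, 0.764, 0.645, 0.0]
force: [0.4, 0.8, 0.0]
grip_width: 1.003
grip_force: 0.0
time_s: 5.45
eef_pos: [465.7, -65.0, 75.3]
ee_rot: [0.0, 0.764, 0.645, 0.0]
force: [-0.5, 0.8, 5.8]
grip_width: 0.197
grip_force: 58.9
```

```bash
python3 -m handwheel '[[0,0,-15,0,0,0],[0,0,-45,0,0,0],[0,0,-90,0,0,0],[0,0,-130,0,0,0],[0,0,-165,0,0,0],[0,0,-165,0,0,0]]' - 100; python3 - <<'E'
from h import *
goto([555,115,240],75)
E
```

```text
time_s: 6.05
eef_pos: [466.8, -65.4, 244.0]
ee_rot: [0.003, 0.764, 0.645, 0.002]
force: [-0.3, 0.6, -1.9]
grip_width: 0.188
grip_force: 97.8
d [192.6  56.7   4.1] rv [0.0078 0.0014 0.0931] rows 4.0
```

```bash
python3 -m handwheel '[[45,13,1,0,0,0.03],[90,26,2,0,0,0.06],[140,40,3,0,0,0.093],[180,53,4,0,0,0.093],[192,57,4,0,0,0.093],[192,57,4,0,0,0.093],[192,57,4,0,0,0.093]]'; python3 - <<'E'
from h import *
s=readout.sense(); print(s["force"],s["ee_rot"],pose()[0])
c=cal("wrist"); im,d=cams.capture("wrist"); np.savez("w3.npz",im=im,d=d,p=c[2],M=c[1])
C=cloud("wrist",d,c); cv2.imwrite("pics/w3.png",im[:,:,::-1])
for t in["roll","cradle","cradle_axis"]:
    for r in cams.spot_point(t,"wrist")[:2]:
        u=np.round(r["uv"]).astype(int); print(t,round(r["p"],2),u,C[u[1],u[0]].round(1))
E
```

```text
time_s: 6.75
eef_pos: [553.6, 114.0, 235.2]
ee_rot: [-0.0, 0.793, 0.609, -0.001]
force: [-0.2, -0.0, -0.8]
grip_width: 0.184
grip_force: 97.9
[-1.55405373e-01 -1.88393848e-04 -7.66275254e-01] [-4.13242600e-04  7.93415101e-01  6.08680241e-01 -8.18912802e-04] [553.55260685 114.04499864 235.1828324 ]
roll 0.66 [324  65] [576.7 191.1 177.1]
roll 0.43 [73 89] [384.  240.5   3.5]
```

View pics/w3.png

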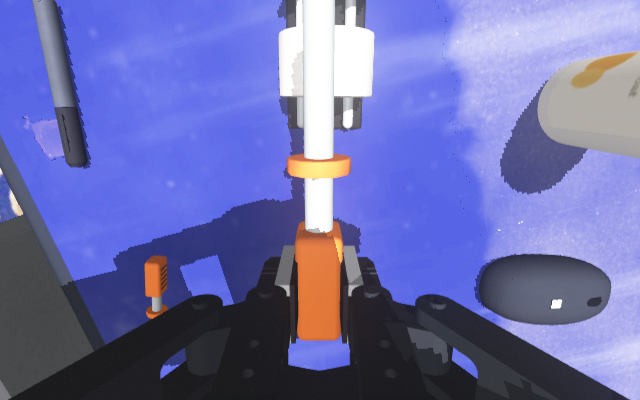

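The view shows the axle held straight at px (320,180), with the roll at (326,62) on the rails ahead and its open end facing us.

```bash
python3 - <<'E'
from h import *
z=np.load("w3.npz"); im,d=z["im"].astype(int),z["d"]
c=(cams.calibration("wrist"),z["M"],z["p"]); C=cloud("wrist",d,c)
p0,r0=pose(); T=r0.inv().apply((C-p0).reshape(-1,3)).reshape(C.shape)
a=(T[:,:,2]>35)&(T[:,:,2]<75)&(abs(T[:,:,1])<16)&(d>0)
for lo,hi in((-15,15),(24,40),(45,49),(55,85),(85,110),(110,130)):
    m=a&(T[:,:,0]>lo)&(T[:,:,0]<hi); P=T[m]
    if len(P)>5: print(lo,hi,"y",np.percentile(P[:,1],[1,50,99]).round(2),"ztop",np.percentile(P[:,2],[2,10]).round(2),len(P))
col=a&(im[:,:,0]-im[:,:,2]>80)&(T[:,:,0]>35); print("collar x",np.percentile(T[col][:,0],[1,99]),"max rod",T[a][:,0].max())
# roll
u=(C[:,:,2]>55)&(C[:,:,2]<85)&(abs(C[:,:,0]-577)<70)&(abs(C[:,:,1]-200)<70)&(im.min(-1)>120)
P=C[u]; print("roll n",len(P),P[:,2].max(),np.percentile(P[:,2],99)); b=cv2.minAreaRect(P[:,:2].astype(np.float32)); print(b,cv2.boxPoints(b).round(1))
m=(C[:,:,2]>3)&(C[:,:,2]<25)&(abs(C[:,:,0]-577)<70)&(abs(C[:,:,1]-190)<80)&(im[:,:,2]-im[:,:,0]<45); P=C[m]
b=cv2.minAreaRect(P[:,:2].astype(np.float32)); print("cradle",b,cv2.boxPoints(b).round(1))
r=m&(im.min(-1)>110)&(C[:,:,2]>12); P=C[r]; print("rails",len(P),np.percentile(P[:,2],[50,95]))
# rails along candidate yaw
for yaw in np.arange(72,80,.5):
    n=np.array([-np.sin(np.radians(yaw)),np.cos(np.radians(yaw))]); q=P[:,:2]@n
    h=np.sort(q); g=(q>q.mean()); print(yaw,q[g].std().round(2),q[~g].std().round(2),q[g].mean().round(1),q[~g].mean().round(1))
E
```

```text
-15 15 y [-14.3   -0.03  14.37] ztop [35.26 36.07] 5377
24 40 y [-5.35 -0.07  5.28] ztop [57.43 58.  ] 1159
45 49 y [-11.48  -0.06  11.74] ztop [51.34 51.86] 741
55 85 y [-5.35 -0.08  5.3 ] ztop [57.37 58.01] 2785
85 110 y [-5.44 -0.09  5.31] ztop [57.45 58.07] 1700
collar x [43.54742088 49.31115988] max rod 101.20314811681111
roll n 4241 79.38493514121902 77.98373066355495
((582.306396484375, 201.26219177246094), (39.784420013427734, 60.96099853515625), 74.82392883300781) [[547.7 190. ]
 [606.5 174.1]
 [616.9 212.5]
 [558.1 228.4]]
cradle ((583.2731323242188, 204.1355438232422), (94.41188049316406, 59.77482604980469), 74.87265014648438) [[542.1 166.4]
 [599.8 150.8]
 [624.4 241.9]
 [566.7 257.5]]
rails 939 [18.13599588 19.70563117]
72.0 2.27 2.79 -472.3 -509.2
72.5 2.04 2.62 -475.5 -512.5
73.0 1.82 2.47 -478.7 -515.7
73.5 1.63 2.36 -481.8 -518.9
74.0 1.49 2.28 -485.0 -522.0
74.5 1.39 2.25 -488.0 -525.1
75.0 1.37 2.25 -491.1 -528.2
75.5 1.41 2.3 -494.1 -531.2
76.0 1.52 2.39 -497.0 -534.2
76.5 1.67 2.51 -500.0 -537.1
77.0 1.87 2.66 -502.8 -540.0
77.5 2.09 2.84 -505.7 -542.8
78.0 2.33 3.04 -508.5 -545.7
78.5 2.59 3.26 -511.3 -548.4
79.0 2.85 3.49 -514.0 -551.2
79.5 3.12 3.73 -516.7 -553.8
```

```bash
cat >> h.py <<'E'
YAW=74.85; U=np.array([np.cos(np.radians(YAW)),np.sin(np.radians(YAW))]); N=np.array([-U[1],U[0]])
def line(s,q=-509.4,z=108.3): return [*(s*U+q*N),z]
E
python3 - <<'E'
from h import *
goto(line(251.5,z=162),YAW)
E
```

```text
d [-2.9  4.5 74.2] rv [-0.      0.0001  0.0011] rows 1.5
```

```bash
python3 -m handwheel '[[-1,2,30,0,0,0.001],[-3,4.5,60,0,0,0.001],[-3,4.5,74,0,0,0.001],[-3,4.5,74,0,0,0.001],[-3,4.5,74,0,0,0.001]]'; python3 - <<'E'
from h import *
p0,r0=pose(); c=cal("wrist"); im,d=cams.capture("wrist"); np.savez("w4.npz",im=im,d=d,p=c[2],M=c[1]); im=im.astype(int)
C=cloud("wrist",d,c)
T=r0.inv().apply((C-p0).reshape(-1,3)).reshape(C.shape)
m=(C[:,:,2]>50)&(C[:,:,2]<83)&(T[:,:,0]>60)&(abs(T[:,:,1])<50)
P=C[m]; b=cv2.minAreaRect(P[:,:2].astype(np.float32)); print("roll",b,len(P),P[:,2].max()); cc=np.array(b[0]); print("s,q",cc@U,cc@N)
print("roll in tool y pct",np.percentile(T[m][:,1],[0.5,99.5]))
for hz in (60,65,70,74):
  k=m&(abs(C[:,:,2]-hz)<1.5); y=T[k][:,1]; print(hz,y[y<0].mean(),y[y>0].mean(), len(y))
r=m|False; r=(T[:,:,2]>50)&(T[:,:,2]<68)&(abs(T[:,:,1])<9)&(T[:,:,0]>55); 
for lo in (55,70,85,100): 
  k=r&(T[:,:,0]>lo)&(T[:,:,0]<lo+15); 
  if k.sum()>9: print("rod",lo,np.percentile(T[k][:,1],[1,99]),np.percentile(T[k][:,2],3))
k=(C[:,:,2]>13)&(C[:,:,2]<22)&(im.min(-1)>110)&(T[:,:,0]>30)&(abs(T[:,:,1])<40); P=T[k]; print("rails",len(P),[np.median(P[g][:,1]) for g in(P[:,1]<0,P[:,1]>0)])
cv2.imwrite("pics/w4.png",im[:,:,::-1].astype(np.uint8))
goto(line(200,z=162),YAW);goto(line(200),YAW)
E
```

```text
time_s: 7.45
eef_pos: [557.8, 110.2, 162.9]
ee_rot: [0.0, 0.794, 0.608, 0.0]
force: [0.1, -0.3, -0.7]
grip_width: 0.19
grip_force: 97.9
roll ((582.0404052734375, 199.85137939453125), (37.74785232543945, 61.26259231567383), 75.16248321533203) 9055 78.67137777016731
s,q 345.0200114678788 -509.58100327962484
roll in tool y pct [-30.23107365  29.80120435]
60 -26.49405447448424 27.925630964568448 422
65 -25.34671468378545 24.78746573431292 807
70 -20.435686605884694 20.167291231779977 1182
74 -14.246154321913913 13.885258021057203 2474
rod 55 [-4.86744026  5.81785634] 56.47539810577067
rod 70 [-4.79882552  5.67927524] 56.53060165639325
rod 85 [-4.8957081   5.87653009] 56.49530118255026
rod 100 [-4.85781656  5.75648452] 57.86738462497025
rails 1016 [np.float64(-18.193401390748065), np.float64(17.38359316757373)]
d [-52.4  -0.4   1.3] rv [ 0.0019 -0.0005  0.0012] rows 1.0
d [-52.4  -0.5  55. ] rv [ 0.0019 -0.0005  0.0012] rows 1.5
```

```bash
python3 -m handwheel '[[-40,-0.3,0,0,0,0],[-76,-0.6,0,0,0,0.001],[-76,-0.6,20,0,0,0.001],[-76,-0.6,45,0,0,0.001],[-76,-0.6,55,0,0,0.001],[-76,-0.6,55,0,0,0.001],[-76,-0.6,55,0,0,0.001],[-76,-0.6,55,0,0,0.001]]'; python3 - <<'E'
from h import *
goto(line(176),YAW); print(readout.sense()["force"])
im,d=cams.capture("scene"); np.savez("s5.npz",im=im,d=d)
C=cloud("scene",d)
cv2.imwrite("pics/s5.png",cv2.resize(im[180:270,150:310,::-1],None,fx=5,fy=5,interpolation=cv2.INTER_CUBIC))
c=cal("scene")
for s in (300,326,346,366): print(s,proj("scene",[*(s*U-509.4*N),45],c))
E
```

```text
time_s: 8.3
eef_pos: [537.9, 37.6, 108.4]
ee_rot: [0.001, 0.794, 0.608, 0.001]
force: [-0.2, -0.1, 0.0]
grip_width: 0.187
grip_force: 97.8
d [-0.8  0.   0.1] rv [ 0.0022 -0.0002  0.001 ] rows 0.0
[-0.22724721 -0.14882375  0.04518059]
300 [[254.04213347 218.16263229]]
326 [[242.39747655 219.30505191]]
346 [[233.3691808  220.19078881]]
366 [[224.27855933 221.08264027]]
```

View pics/s5.png

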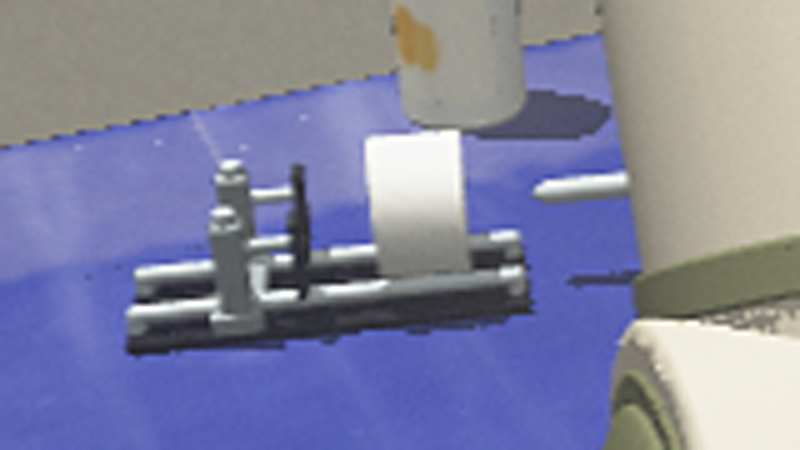

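The rod nose (crop 535,190) points at the roll's bore (crop face about 465,205). The black sprung pad is at crop (300,230).

```bash
python3 -m handwheel '[[10,0,0,0,0,0],[20,0,0,0,0,0],[26,0,0,0,0,0],[30,0,0,0,0,0],[34,0,0,0,0,0],[38,0,0,0,0,0],[42,0,0,0,0,0],[46,0,0,0,0,0]]'; python3 - <<'E'
from h import *
f=readout.sense(); print(np.r_[f["force"][:2]@U,f["force"][:2]@N,f["force"][2]],f["wrist_torque"]); goto(line(222),YAW)
E
```

```text
time_s: 9.15
eef_pos: [549.4, 82.1, 107.1]
ee_rot: [0.0, 0.794, 0.608, 0.0]
force: [-0.7, -0.5, -1.2]
grip_width: 0.182
grip_force: 101.5
[-0.65385741  0.51207854 -1.18835137] [-0.18066371 -0.36277754 -0.2221454 ]
d [-0.8  0.6 -1.2] rv [ 0.0001 -0.      0.0004] rows 0.0
```

```bash
python3 -m handwheel '[[46,0,0,0,0,0]]' >/dev/null 2>&1; echo skip
```

```text
skip
```

My mistake: that row was relative, so it advanced another 46 mm instead of holding still. I'll check the state before moving again.

```bash
python3 - <<'E'
from h import *
p0,r0=pose(); f=readout.sense(); print(f["time_s"],np.r_[f["force"][:2]@U,f["force"][:2]@N,f["force"][2]],f["wrist_torque"]); goto(line(268),YAW)
c=cal("wrist"); im,d=cams.capture("wrist"); cv2.imwrite("pics/w6.png",im[:,:,::-1]); C=cloud("wrist",d,c)
im2,d2=cams.capture("scene"); 
a=cv2.resize(im2[180:270,150:310,::-1],(640,360),interpolation=cv2.INTER_CUBIC)
b=cv2.resize(im[0:260,100:540,::-1],(400,236)); out=np.zeros((600,640,3),np.uint8); out[:360]=a; out[362:598,:400]=b; cv2.imwrite("pics/j6.png",out)
E
```

```text
9.25 [-0.29077703 -1.01698126  0.4122513 ] [-0.04629605  0.06084342  0.04405735]
d [ 1.7 -0.1 -1. ] rv [-0.0008  0.0012 -0.0039] rows 0.0
```

View pics/j6.png

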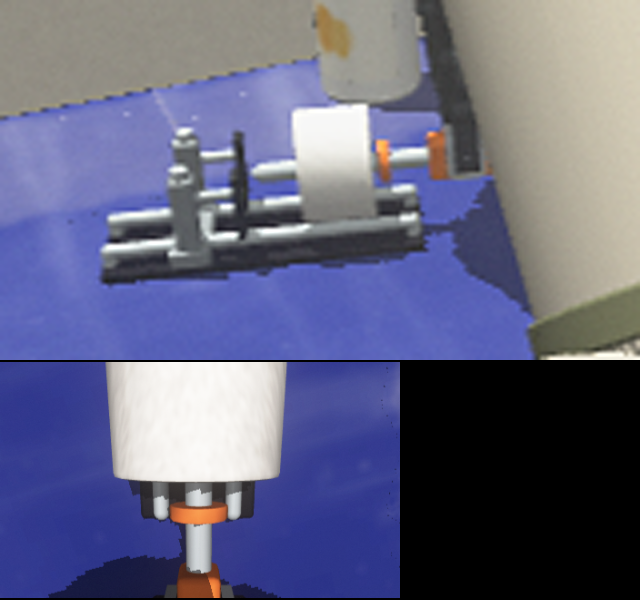

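The rod is threaded through the bore. The collar is about 8 mm short of the roll, and the pad (crop x=240) is about 30 mm beyond the far face. Forces are near zero, so I can push on slowly.

```bash
python3 -m handwheel '[[4,0,0,0,0,0],[8,0,0,0,0,0],[11,0,0,0,0,0],[14,0,0,0,0,0],[17,0,0,0,0,0],[20,0,0,0,0,0],[23,0,0,0,0,0],[26,0,0,0,0,0]]'; python3 - <<'E'
from h import *
f=readout.sense(); print(np.r_[f["force"][:2]@U,f["force"][:2]@N,f["force"][2]],f["wrist_torque"]); goto(line(294),YAW)
E
```

```text
time_s: 10.15
eef_pos: [568.2, 151.5, 107.1]
ee_rot: [0.0, 0.794, 0.608, 0.0]
force: [0.3, -1.0, 0.5]
grip_width: 0.187
grip_force: 101.9
[-0.86292174 -0.52496943  0.47405402] [-0.23766377 -0.06651122 -0.08293764]
d [-0.8  0.6 -1.2] rv [ 0.0002 -0.0001  0.0005] rows 0.0
```

```bash
for i in 1 2; do python3 -m handwheel '[[0.5,0,0,0,0,0],[1,0,0,0,0,0],[1.5,0,0,0,0,0],[2,0,0,0,0,0]]' | grep -E 'eef_pos|force:' ; done; python3 - <<'E'
from h import *
f=readout.sense(); print(np.r_[f["force"][:2]@U,f["force"][:2]@N,f["force"][2]],f["wrist_torque"]); goto(line(298),YAW)
E
```

```text
eef_pos: [568.6, 153.3, 107.1]
force: [-0.1, -1.3, 0.9]
grip_force: 102.0
eef_pos: [569.1, 155.3, 107.1]
force: [1.1, -1.7, -0.1]
grip_force: 102.0
[-1.35198912 -1.55220659 -0.07112879] [-0.27850926 -0.16837992 -0.09488026]
d [-0.6  0.6 -1.2] rv [ 0.0001 -0.      0.0006] rows 0.0
```

```bash
for i in 1; do python3 -m handwheel '[[0.5,0.3,-0.5,0,0,0],[1,0.5,-1,0,0,0],[1.5,0.5,-1,0,0,0],[2,0.5,-1,0,0,0]]' | grep -E 'eef_pos|force:' ; done; for i in 1 2; do python3 -m handwheel '[[0.5,0,0,0,0,0],[1,0,0,0,0,0],[1.5,0,0,0,0,0]]' | grep -E 'eef_pos|force:' ; done; python3 - <<'E'
from h import *
f=readout.sense(); print(np.r_[f["force"][:2]@U,f["force"][:2]@N,f["force"][2]],f["wrist_torque"]); goto(line(303),YAW)
im2,d2=cams.capture("scene"); 
cv2.imwrite("pics/s7.png",cv2.resize(im2[180:270,150:310,::-1],(800,450),interpolation=cv2.INTER_CUBIC))
E
```

```text
eef_pos: [569.9, 157.2, 108.0]
force: [-0.4, -0.4, -0.8]
grip_force: 101.8
eef_pos: [570.4, 158.6, 108.1]
force: [-1.7, -0.4, -1.2]
grip_force: 101.8
eef_pos: [570.9, 160.0, 108.1]
force: [-0.5, -0.7, -0.5]
grip_force: 101.8
[-0.79158167  0.31009128 -0.49417515] [-0.11281368 -0.01849813  0.03002911]
d [-0.6  0.2 -0.2] rv [-0.      0.      0.0006] rows 0.0
```

View pics/s7.png

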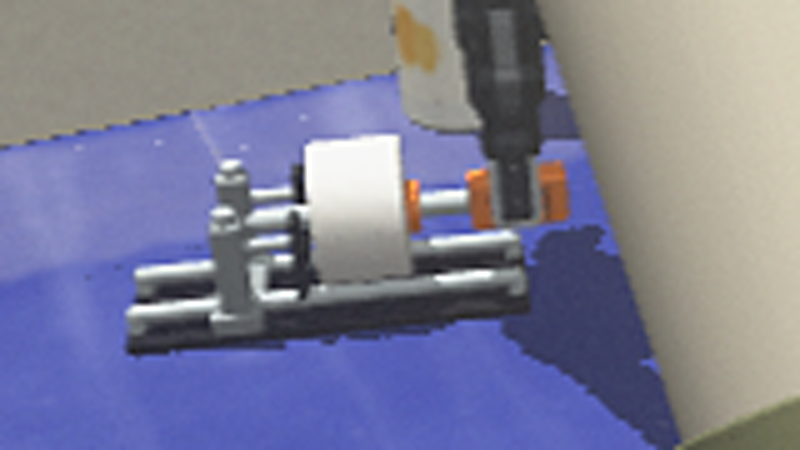

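The roll is home against the collar and nearly touching the black pad (crop 300,180).

```bash
for i in 1 2 3; do python3 -m handwheel '[[0.5,0,0,0,0,0],[1,0,0,0,0,0],[1,0,0,0,0,0]]' | grep -E 'eef_pos|force:' ; python3 -c "
from h import *
f=readout.sense(); print('along',f['force'][:2]@U, pose()[0][:2]@U)"; done
```

```text
eef_pos: [571.1, 161.0, 108.1]
force: [-0.8, -0.7, -0.8]
grip_force: 101.8
along -0.9235734801224771 304.63777563438424
eef_pos: [571.4, 161.9, 108.1]
force: [-0.4, -0.6, -0.3]
grip_force: 101.8
along -0.7314125911829933 305.6474019712327
eef_pos: [571.7, 162.9, 108.1]
force: [-1.0, 0.9, -1.3]
grip_force: 101.8
along 0.5565708388138306 306.6322259638474
```

```bash
for i in 1 2 3; do python3 -m handwheel '[[0.5,0,0,0,0,0],[1,0,0,0,0,0],[1,0,0,0,0,0]]' | grep -E 'force:' ; python3 -c "
from h import *
f=readout.sense(); print('along',f['force'][:2]@U, pose()[0][:2]@U)"; done
```

```text
force: [0.2, -0.6, -1.3]
grip_force: 101.8
along -0.5350514116666227 307.62759816421686
force: [-1.0, -1.0, -1.1]
grip_force: 101.8
along -1.2520688844135304 308.5600698694128
force: [-2.4, -3.4, -0.0]
grip_force: 101.8
along -3.886326067019737 309.3623485585691
```

```bash
for i in 1 2; do python3 -m handwheel '[[0.4,0,0,0,0,0],[0.8,0,0,0,0,0],[0.8,0,0,0,0,0]]' | grep -E 'force:' ; python3 -c "
from h import *
f=readout.sense(); print('along',f['force'][:2]@U, pose()[0][:2]@U, f['wrist_torque'])"; done
```

```text
force: [-3.1, -4.2, -0.1]
grip_force: 101.8
along -4.896897403128896 310.0448423306481 [-0.808606    0.46112267  0.02527517]
force: [-3.5, -5.9, -0.4]
grip_force: 101.9
along -6.649352748945863 310.6533160246436 [-1.08540674  0.5266806   0.05683516]
```

```bash
for i in 1 2; do python3 -m handwheel '[[0.4,0,0,0,0,0],[0.7,0,0,0,0,0],[0.7,0,0,0,0,0]]' | grep -E 'force:' ; python3 -c "
from h import *
f=readout.sense(); print('along',f['force'][:2]@U, pose()[0][:2]@U, f['wrist_torque'])"; done
```

```text
force: [-3.8, -7.7, 1.5]
grip_force: 101.9
along -8.471351519579567 311.1270028545533 [-1.21836649  0.57032023  0.02086441]
force: [-3.9, -7.8, 1.0]
grip_force: 102.0
along -8.563529667182936 311.6382781784718 [-1.43505633  0.68990803 -0.02187601]
```

```bash
python3 -m handwheel '[[0.3,0,0,0,0,0],[0.5,0,0,0,0,0],[0.5,0,0,0,0,0],[0.5,0,0,0,0,0]]' | grep -E 'eef|rot|force:' ; python3 -c "
from h import *
for i in range(3):
  f=readout.sense(); print('along',f['force'][:2]@U, pose()[0], f['wrist_torque']); cams.capture('wrist')
goto(line(313),YAW)"
```

```text
eef_pos: [573.0, 168.1, 108.1]
ee_rot: [0.0, 0.794, 0.608, -0.001]
force: [-4.9, -10.9, 1.6]
grip_force: 102.0
along -11.846478276774313 [573.04811585 168.05997086 108.06117784] [-1.56053184  0.70639148  0.00592754]
along -11.0233385675736 [573.04009504 168.04186839 108.05300476] [-1.6329075   0.74918695  0.02228465]
along -11.440057563876712 [573.04386614 168.03899416 108.06219993] [-1.5192765   0.76735493 -0.00895646]
d [ 1.   0.2 -0.2] rv [-0.0011  0.0024  0.0007] rows 0.0
```

About 11 N steady, so it is pressed home. I'll relieve the spring by 3 mm, then lift straight up.

```bash
python3 -m handwheel '[[-0.5,0,0,0,0,0],[-1,0,0,0,0,0],[-1.5,0,0,0,0,0],[-2,0,0,0,0,0],[-2.5,0,0,0,0,0],[-3,0,0,0,0,0],[-3,0,0,0,0,0]]' - 120 | grep -E 'eef|force:' && python3 -m handwheel '[[0,0,-1,0,0,0],[0,0,-2,0,0,0],[0,0,-3,0,0,0],[0,0,-4,0,0,0],[0,0,-5,0,0,0],[0,0,-6,0,0,0]]' | grep -E 'eef|rot|force:';  python3 -c "
from h import *
f=readout.sense(); print(f['time_s'],'along',f['force'][:2]@U, pose()[0], f['wrist_torque'])"
```

```text
eef_pos: [572.5, 166.1, 108.0]
force: [-2.0, -3.9, 0.4]
grip_force: 120.6
eef_pos: [572.5, 166.2, 114.0]
ee_rot: [-0.0, 0.794, 0.608, -0.0]
force: [-1.5, -5.6, -4.0]
grip_force: 120.4
16.85 along -5.771847693083318 [572.45818628 166.16451222 114.02867509] [-1.02541152  0.29716693 -0.04532103]
```

```bash
python3 -m handwheel '[[-0.5,0,0,0,0,0],[-1,0,0,0,0,0],[-1.5,0,0,0,0,0],[-1.5,0,-1,0,0,0],[-1.5,0,-3,0,0,0],[-1.5,0,-6,0,0,0],[-1.5,0,-10,0,0,0],[-1.5,0,-14,0,0,0]]' | grep -E 'eef|force:' && python3 -m handwheel '[[0,0,-5,0,0,0],[0,0,-11,0,0,0],[0,0,-19,0,0,0],[0,0,-29,0,0,0],[0,0,-40,0,0,0],[0,0,-51,0,0,0],[0,0,-61,0,0,0],[0,0,-69,0,0,0]]' | grep -E 'eef|rot|force:' && python3 -m handwheel '[[0,0,-5,0,0,0],[0,0,-8,0,0,0],[0,0,-9,0,0,0],[0,0,-9,0,0,0]]' | grep -E 'eef|rot|force:'; python3 - <<'E'
from h import *
f=readout.sense(); print(f['time_s'],'along',f['force'][:2]@U, pose()[0], f['wrist_torque'])
im,d=cams.capture("scene"); im2,d2=cams.capture("wrist")
out=np.zeros((600,640,3),np.uint8); out[:360]=cv2.resize(im[150:240,150:310,::-1],(640,360),interpolation=cv2.INTER_CUBIC)
out[360:]=cv2.resize(im2[:,:,::-1],(384,240)).repeat(1,0).copy() if False else np.hstack([cv2.resize(im2[:,:,::-1],(384,240)),np.zeros((240,256,3),np.uint8)])
cv2.imwrite("pics/j8.png",out)
X=np.array([np.cos(np.radians(102.3)),np.sin(np.radians(102.3))]); o=np.array([556.99,-227.89])-18.5*X
print("origin",o); t=o-(49.5-1)*X; print(t); goto([*t,205],102.3); goto([*(t-X*20),205],102.3)
E
```

```text
eef_pos: [572.3, 164.9, 128.6]
force: [0.6, -1.6, -2.9]
grip_force: 120.6
eef_pos: [572.3, 164.8, 198.3]
ee_rot: [0.0, 0.794, 0.608, 0.0]
force: [0.3, -0.5, -2.9]
grip_force: 120.7
eef_pos: [572.1, 164.7, 205.9]
ee_rot: [-0.0, 0.794, 0.608, -0.0]
force: [-0.0, -0.6, -2.3]
grip_force: 120.7
18.85 along -0.5544315735084281 [572.09380722 164.73751052 205.9153012 ] [-0.08266591  0.02198835  0.08284465]
origin [ 560.93106215 -245.96534313]
[ 571.26303588 -293.35205349]
d [-442.4  118.7    0.8] rv [-7.000e-04  1.000e-04 -4.785e-01] rows 9.2
d [-460.2  127.9    0.8] rv [-7.000e-04  1.000e-04 -4.785e-01] rows 9.6
```

View pics/j8.png

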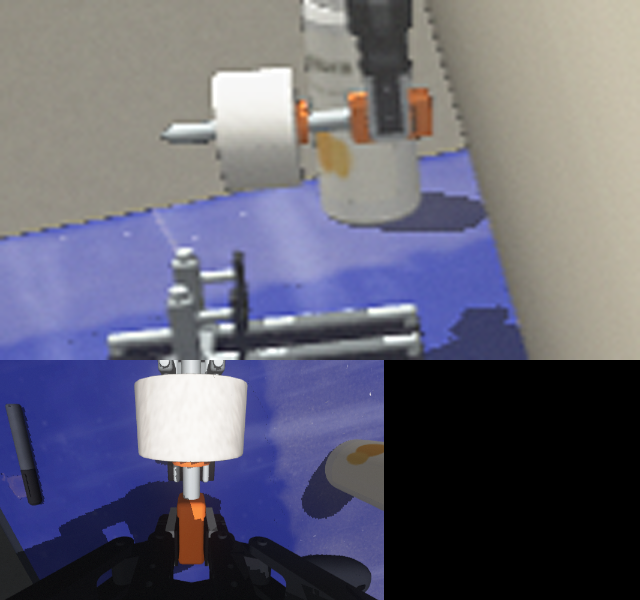

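The roll hangs home on the level axle (collar at crop 300,120). I'll carry it smoothly towards the dispenser.

```bash
python3 -m handwheel '[[-2,0.5,0,0,0,0],[-6,1.5,0,0,0,0],[-12,3,0,0,0,0],[-19,5,0,0,0,0],[-29,8,0,0,0,0],[-41,11,0,0,0,0],[-54,14.5,0,0,0,0],[-70,18.6,0,0,0,0]]' | grep eef; python3 -m handwheel '[[-17,4.7,0,0,0,0],[-35,9.3,0,0,0,0],[-54,14.5,0,0,0,0],[-73,19.7,0,0,0,0],[-95,25.4,0,0,0,0],[-116,31,0,0,0,0],[-137,36.8,0,0,0,0],[-158,42.5,0,0,0,0]]' | grep eef; python3 -m handwheel '[[-21,5.7,0,0,0,0],[-42,11.4,0,0,0,0],[-62,16.6,0,0,0,0],[-81,21.7,0,0,0,0],[-98,26.4,0,0,0,0],[-116,31,0,0,0,0],[-131,35,0,0,0,0],[-145,38.8,0,0,0,0]]' | grep eef; python3 -m handwheel '[[-13,3.6,0,0,0,0],[-24,6.6,0,0,0,0],[-34,9.3,0,0,0,0],[-43,11.6,0,0,0,0],[-50,13.4,0,0,0,0],[-55,14.8,0,0,0,0],[-58,15.6,0,0,0,0],[-59,16,0,0,0,0]]'; python3 - <<'E'
from h import *
goto([573.5,-303,205],102.3)
E
```

```text
eef_pos: [571.8, 91.1, 206.1]
eef_pos: [571.4, -73.2, 206.2]
eef_pos: [571.2, -222.7, 206.1]
time_s: 22.15
eef_pos: [571.4, -282.6, 206.1]
ee_rot: [-0.0, 0.794, 0.608, -0.0]
force: [0.5, 0.1, -1.9]
grip_width: 0.18
grip_force: 120.7
d [-19.1   7.3   1.1] rv [-1.000e-04 -1.000e-04 -4.785e-01] rows 3.2
```

```bash
python3 -m handwheel '[[-1,0.5,0,0,0,-0.02],[-3,1,0,0,0,-0.05],[-6,2,0,0,0,-0.09],[-9,3,0,0,0,-0.14],[-12,4.5,0,0,0,-0.19],[-15,6,0,0,0,-0.24],[-18,7,0,0,0,-0.29],[-19,7.3,0,0,0,-0.34]]' | grep eef;  python3 -m handwheel '[[0,0,0,0,0,-0.05],[0,0,0,0,0,-0.09],[0,0,0,0,0,-0.12],[0,0,0,0,0,-0.135],[0,0,0,0,0,-0.1385],[0,0,0,0,0,-0.1385],[0,0,0,0,0,-0.1385]]'; python3 - <<'E'
from h import *
s=readout.sense(); p0,r0=pose(); goto([573.5,-303,205],102.3)
c=cal("wrist"); im,d=cams.capture("wrist"); np.savez("w9.npz",im=im,d=d,p=c[2],M=c[1],p0=p0,q=s["ee_rot"]); im=im.astype(int)
C=cloud("wrist",d,c); T=r0.inv().apply((C-p0).reshape(-1,3)).reshape(C.shape)
cv2.imwrite("pics/w9.png",im[:,:,::-1].astype(np.uint8))
h=(C[:,:,2]>45)&(C[:,:,2]<85)&(T[:,:,0]>20)&(T[:,:,0]<140)&(abs(T[:,:,1])<60)
o=h&(im[:,:,0]-im[:,:,2]>60)
for nm,q in(("all",h),("or",o),("grey",h&~o)):
    if q.sum()>5:
        P=C[q]; b=cv2.minAreaRect(P[:,:2].astype(np.float32)); print(nm,q.sum(),b,P[:,2].max())
m=(C[:,:,2]>5.5)&(C[:,:,2]<14)&(T[:,:,0]>-20)&(T[:,:,0]<160)&(abs(T[:,:,1])<75)&(im[:,:,2]-im[:,:,0]<45); b=cv2.minAreaRect(C[m][:,:2].astype(np.float32)); print("plate",b,cv2.boxPoints(b).round(1))
a=(T[:,:,2]>35)&(T[:,:,2]<75)&(abs(T[:,:,1])<16)
col=a&(im[:,:,0]-im[:,:,2]>80)&(T[:,:,0]>35)&(T[:,:,0]<55); print("collar x",np.percentile(T[col][:,0],[2,98]),np.median(T[col][:,1]))
n=a&(T[:,:,0]>25)&(T[:,:,0]<40); print("neck y z",np.percentile(T[n][:,1],[2,98]),np.percentile(T[n][:,2],3))
E
```

```text
eef_pos: [573.6, -302.8, 206.1]
time_s: 23.65
eef_pos: [573.5, -302.7, 206.1]
ee_rot: [-0.0, 0.627, 0.779, 0.0]
force: [-0.1, 0.0, -1.2]
grip_width: 0.184
grip_force: 120.4
d [-0.3 -0.1  1.1] rv [ 0.     -0.0001 -0.0001] rows 0.0
all 654 ((549.7880859375, -196.0888214111328), (49.80392074584961, 5.834115982055664), 12.3715181350708) 79.44716697659032
grey 654 ((549.7880859375, -196.0888214111328), (49.80392074584961, 5.834115982055664), 12.3715181350708) 79.44716697659032
plate ((541.8233642578125, -186.89137268066406), (99.93270111083984, 7.02595853805542), 13.565033912658691) [[ 492.4 -195.2]
 [ 494.1 -202. ]
 [ 591.2 -178.6]
 [ 589.6 -171.8]]
collar x [42.95509373 45.59371591] 0.5717250368079156
neck y z [-4.45079675  5.85798984] 56.6416360073355
```

View pics/w9.png

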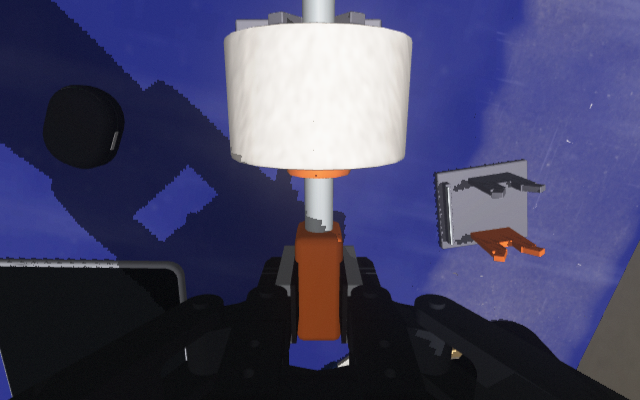

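The roll is still at the collar. The grey cheek is at px (308,20), right ahead of the nose, and within 0.3 mm of the earlier measurement.

```bash
python3 - <<'E'
from h import *
goto([570.8,-293.4,150],102.3); goto([570.8,-293.4,116],102.3)
E
```

```text
d [ 9.7 -0.7 56.1] rv [ 0.     -0.     -0.0001] rows 1.1
d [ 9.7 -0.7 90.1] rv [ 0.     -0.     -0.0001] rows 1.8
```

```bash
python3 -m handwheel '[[1,0,0,0,0,0],[3,-0.3,2,0,0,0],[6,-0.7,6,0,0,0],[8.5,-0.7,13,0,0,0],[9.7,-0.7,22,0,0,0],[9.7,-0.7,32,0,0,0],[9.7,-0.7,41,0,0,0],[9.7,-0.7,48,0,0,0]]' | grep eef;  python3 -m handwheel '[[0,0,4,0,0,0],[0,0,7,0,0,0],[0,0,9,0,0,0],[0,0,11,0,0,0],[0,0,13,0,0,0],[0,0,15,0,0,0],[0,0,17,0,0,0],[0,0,17,0,0,0]]'; python3 - <<'E'
from h import *
s=readout.sense(); print(s["wrist_torque"]); goto([570.8,-293.4,116],102.3)
E
```

```text
eef_pos: [570.6, -293.4, 156.9]
time_s: 25.3
eef_pos: [570.7, -293.4, 140.8]
ee_rot: [-0.0, 0.627, 0.779, -0.0]
force: [0.3, -0.6, -1.9]
grip_width: 0.179
grip_force: 120.4
[-0.12282088 -0.00365531  0.03103832]
d [-0.1  0.1 24.8] rv [-0.0003 -0.0003  0.    ] rows 0.5
```

```bash
for i in 1 2; do python3 -m handwheel '[[0,0,1.5,0,0,0],[0,0,3,0,0,0],[0,0,4.5,0,0,0],[0,0,6,0,0,0],[0,0,7.5,0,0,0],[0,0,9,0,0,0],[0,0,10.5,0,0,0],[0,0,11,0,0,0]]' | grep -E "eef|force:"; done; python3 - <<'E'
from h import *
s=readout.sense(); print(s["wrist_torque"]); goto([570.8,-293.4,113.3],102.3)
im,d=cams.capture("top"); np.savez("t10.npz",im=im,d=d)
im2,d2=cams.capture("wrist"); out=np.hstack([cv2.resize(im[165:245,345:430,::-1],(400,376),interpolation=cv2.INTER_CUBIC),cv2.resize(im2[0:376,120:520,::-1],(400,376))]); cv2.imwrite("pics/j10.png",out)
E
```

```text
eef_pos: [570.7, -293.4, 129.9]
force: [0.4, 0.3, -2.7]
grip_force: 120.4
eef_pos: [570.7, -293.4, 118.9]
force: [0.3, -0.1, -2.7]
grip_force: 120.4
[-0.10384015 -0.04624065  0.02450333]
d [-0.   0.1  5.6] rv [-0.0002 -0.0003  0.    ] rows 0.1
```

```bash
python3 -m handwheel '[[0,0,0.7,0,0,0],[0,0,1.4,0,0,0],[0,0,2.1,0,0,0],[0,0,2.8,0,0,0],[0,0,3.5,0,0,0],[0,0,4.2,0,0,0],[0,0,4.5,0,0,0],[0,0,4.5,0,0,0]]' | grep -E "eef|force:"; for i in 1 2 3; do python3 -m handwheel '[[0,0,0.25,0,0,0],[0,0,0.5,0,0,0],[0,0,0.5,0,0,0]]' | grep -E "eef|force:";done; python3 -c "
from h import *
print(readout.sense()['wrist_torque'])"
```

```text
eef_pos: [570.7, -293.4, 114.6]
force: [-0.8, 0.3, -1.1]
grip_force: 120.4
eef_pos: [570.7, -293.4, 114.1]
force: [-0.2, -0.6, -2.0]
grip_force: 120.4
eef_pos: [570.8, -293.5, 113.7]
force: [-0.1, -0.0, -0.7]
grip_force: 120.6
eef_pos: [570.8, -293.5, 113.4]
force: [0.1, 0.9, 2.3]
grip_force: 121.1
[0.14201154 0.1698049  0.0885917 ]
```

Contact came at the expected height, so the axle is seated. Now I let go and check that it stays.

```bash
python3 -m handwheel '[[0,0,0,0,0,0],[0,0,0,0,0,0]]' - 20 | grep -E "eef|force:"; python3 -m handwheel '[[0,0,0,0,0,0],[0,0,0,0,0,0],[0,0,0,0,0,0],[0,0,0,0,0,0],[0,0,0,0,0,0],[0,0,0,0,0,0]]' 0.6 | grep -E "eef|force|width"; python3 -m handwheel '[[0,0,-3,0,0,0],[0,0,-8,0,0,0],[0,0,-16,0,0,0],[0,0,-28,0,0,0],[0,0,-45,0,0,0],[0,0,-65,0,0,0],[0,0,-85,0,0,0],[0,0,-100,0,0,0]]' | grep -E "eef|force|width"; python3 - <<'E'
from h import *
p0,r0=pose(); c=cal("wrist"); im,d=cams.capture("wrist"); im=im.astype(int); C=cloud("wrist",d,c)
X=np.array([np.cos(np.radians(102.3)),np.sin(np.radians(102.3))]); o=np.array([560.8,-245.95]); Y=np.array([-X[1],X[0]])
D=np.stack([(C[:,:,:2]-o)@X,(C[:,:,:2]-o)@Y,C[:,:,2]],-1)
for nm,lo,hi in(("handle",-75,-30),("neck",-26,-19),("collar",-5,0),("roll",5,35),("rod",58,70)):
    m=(D[:,:,0]>lo)&(D[:,:,0]<hi)&(abs(D[:,:,1])<(40 if nm=="roll" else 14))&(D[:,:,2]>42)&(D[:,:,2]<90); P=D[m]
    if len(P)>5: print(nm,len(P),"x",np.percentile(P[:,0],[1,99]).round(1),"y",np.percentile(P[:,1],[2,98]).round(1),"ztop",np.percentile(P[:,2],98).round(1))
m=(D[:,:,2]>45)&(D[:,:,2]<90)&(abs(D[:,:,1])<10)&(im[:,:,0]-im[:,:,2]>60); print(np.histogram(D[m][:,0],np.arange(-80,10,4)))
w=(D[:,:,2]>60)&(D[:,:,2]<90)&(im.min(-1)>110)&(abs(D[:,:,1])<12); print("white x",np.percentile(D[w][:,0],[1,99]))
E
```

```text
eef_pos: [570.8, -293.5, 113.4]
force: [-1.6, 0.9, 3.6]
grip_force: 121.2
eef_pos: [570.7, -293.4, 113.1]
force: [0.2, -0.0, -0.4]
grip_width: 0.602
grip_force: 0.0
eef_pos: [571.0, -293.5, 215.7]
force: [-0.9, 0.6, -0.1]
grip_width: 0.602
grip_force: 0.0
handle 1624 x [-70.9 -30.5] y [-9.   8.1] ztop 63.9
neck 179 x [-26.  -19.1] y [-5.8  4.8] ztop 57.3
collar 207 x [-4.9 -1.6] y [-11.4  10.3] ztop 63.5
roll 5581 x [ 5.3 34.7] y [-29.1  28.8] ztop 81.8
rod 307 x [58.1 69.2] y [-5.3  4.8] ztop 57.4
(array([  0,   0,  83, 158, 148, 159, 147, 163, 157, 162, 160, 164, 233,
        12,   0,  20,  97,  65,  95, 126,   0,   0]), array([-80, -76, -72, -68, -64, -60, -56, -52, -48, -44, -40, -36, -32,
       -28, -24, -20, -16, -12,  -8,  -4,   0,   4,   8]))
white x [-50.42805009  52.2474286 ]
```

```bash
python3 -c "
from h import *
print(readout.sense()['time_s'], order.finish_job())"
```

```text
the job is handed in; nothing more can be done
30.35 None
```

The job is handed in at 30.4 s: the roll was pressed onto the axle against the end stop at about 11 N and carried level, and it now sits in the large dispenser's two slots with the gripper clear. While threading the rod I sent one wrong row that advanced 46 mm in a single step; forces stayed near zero and nothing was disturbed.

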